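# Uncover the wide sample well

### The job

Two small heating blocks stand on the worktop, each with a flat metal dust cover that swings sideways on a single pin over its sample well. Swing the larger round cover aside by its knob until the wide well under it is completely clear, and leave it there. Leave the smaller cover on the other block shut.

Things in the scene. Friction and masses are not known exactly. Their poses are not given: they have to be found in the camera images.
- wide_cover (a joint): Angle (rad) of the larger cover, a flat dark steel disc 62 mm across, 5 mm thick, its centre 56 mm from its pin. 0 = shut, over a 48 mm well; starts at 0 to 0.3, grows as it swings counter-clockwise seen from above, to a stop at 1.9; cannot go below 0. The well is completely clear from about 1.0 on. No spring: it stays where left; about 1 N at the knob moves it.
- wide_knob (a point): Centre of the top of the upright round black knob on the larger cover: 14 mm in diameter, 28 mm tall, 66 mm from the pin axis. Its top is 94 mm above the worktop, the disc's upper face under it 66 mm. It travels with the cover in a level circle about the pin.
- wide_pin (a point): Top of the upright pivot pin of the larger cover, 70 mm above the worktop: the centre of the knob's circle. It stands near one short edge of its heating block, a grey box 110 x 130 mm, 60 mm high, fixed to the worktop. The two blocks are alike but for cover and well; which one is on the left, and their yaw, vary.
- narrow_cover (a joint): Angle (rad) of the smaller cover, a disc 38 mm across on the other heating block, with the same knob and pin; 0 = shut, grows counter-clockwise seen from above; starts at 0 to 0.1. To be left shut.

How it is judged:
At the end, for the whole second after the job is handed in: The larger cover stands at rest at least 1.0 rad (57 degrees) from shut, so that its well is clear, and the smaller cover is within 0.3 rad of shut (value of joint wide_cover above 1 rad and velocity of joint wide_cover between -0.05 and 0.05 rad/s and value of joint narrow_cover below 0.3 rad); the robot touches nothing.
It fails at once if the smaller cover is swung more than 0.3 rad from shut (value of joint narrow_cover above 0.3 rad).
It also fails if it takes over 32 s, if anything falls off the work surface, if the arm or the gripper's body presses on something with over 40 N, if the wrist force passes 120 N, or if a joint passes its speed limit or range.

### The arm

A 7-joint arm with a two-finger parallel gripper is mounted at the origin on a cart in front of the work surface, level with it; the furniture and walls round the work are solid. World frame = base frame: x ahead of the robot, y to its left, z up, the work surface at z = 0. Lengths are in m, angles in rad, forces in N, time in s.
With the tool pointing down it reaches from about 0.375 to 0.925 m from the base axis. Payload 3.1 kg.
Tool frame: the origin (TCP) lies midway between the tips of the shut fingers; the grasp point (between the pads) lies 19 mm behind it; z points along the fingers, y is the line along which they close (so a half turn about z gives the same grasp; the last joint's range is limited). The gripper opens to 85 mm and grips with 20 to 120 N. Pads are 22 mm wide; open, the fingers measure 114 mm over their backs; the gripper's body (76 mm by 85 mm) begins 54 mm behind the grasp point. The pads swing forward as they close: fully open they stand 13 mm farther back than shut.
Start: joints at [1.03, 0.383, 0.044, 1.598, -0.018, 1.161, -0.05], TCP at [0.279, -0.587, 0.21] pointing down, gripper open.
Joint ranges: [-2.61, 2.61], [-0.41, 2.15], [-1.48, 1.57], [0, 2.5], [-1.57, 4.71], [0.05, 1.97], [-2.85, 2.85]. Speed limits (rad/s): [2.79, 2.79, 3.14, 3.14, 3.14, 3.14, 3.14].

### API

Orientations are given as a 3x3 rotation matrix whose columns are the frame's x, y, z axes.
In Python, from bench import arm, optics gives the robot as it stands. The module is installed in compiled form; this text tells all that it offers.
- The arm moves only by the tool jog_arm, never from a script. Its argument "moves" is a list of rows, each a list of 2 entries, a list of its own where there are three numbers: the shift along the tool's x, y, z in cm, then the turn, a rotation vector about the tool's x, y, z in degrees. In form: [[[tx, ty, tz], [wx, wy, wz]], ...]. A call has 1 to 8 rows; each row is the pose to reach, as a shift and turn from the pose commanded when the call began, along the tool's axes at that moment; what a row does not reach only later rows make up. A row lasts 1/12 s, in which the tool goes at most 41.7 mm and 7.16 degrees, less where a joint would pass 70% of its speed; a pose out of reach is approached as far as the arm can. A call with a gripper value outside its range is refused whole. "gripper" is the closure, from 0 (fully open) to 1 (shut), set as the call begins (left out, the last holds). The fingers move at their own pace and stop on an object; "grip_force" is the grip in N (left out, the last holds). Time passes only in rows, so rows that repeat a pose let the fingers close. It gives the time, the measured TCP pose, the force, the opening and the grip force at its end, in the units of the state.
- arm.get_state(): the state, without advancing time (a new reading comes with each control period).
- optics.read_camera(name): name is "side" or "top" or "wrist"; returns (picture, depth): 420x560x3 uint8, red, green, blue; 420x560 float32, m along the optical axis (not along the pixel's ray), 0 where there is no reading.
- optics.camera_info(name): a dict with "fovy" (degrees; the focal length in pixels is half the picture's height over the tangent of half this angle, whatever the lens; pixels are square), "cx", "cy" (the principal point, pixels), "pose" (4x4, takes a point from camera to world coordinates); the wrist camera has in their place "T_tool_cam" (4x4, takes a point from camera to tool coordinates, whose origin is the TCP and whose axes are the flange's). Camera axes: x right, y up, looking along -z (the intrinsics and any distortion apply to the point x, -y, -z); pixel columns grow to the right and rows downward; lengths in m; the calibration is good to about 2 mm. A picture is of the moment at which its call begins: read the wrist's pose just before it. camera_info takes no time and is no camera call.
- arm.sign_off(): hands the job in; it is judged then, once.
The state is a dict: "time": time; "joint_positions": joint angles; "joint_velocities": joint speeds; "effort": joint torques, N m; "eef_pos": TCP position; "ee_rot": TCP orientation; "force": force on the tool from outside, world axes, zero at the start; "moment": the same for the moment, N m; "width": finger opening in m; "grip_force": force on a finger pad.
Only numpy, scipy, OpenCV 4.12 (cv2) and the standard library are available. Lean on these libraries where they do the work, as an engineer would, in place of code of your own. Each camera call takes 0.05 s, during which the arm holds its last target. There are 200 camera calls.

## Working session

There is one attempt and no reset: what is moved stays moved. The work goes in short steps, Python scripts to look and compute and a tool call to move; the robot and the scene stay as the last step left them, time stands still between calls to the robot, and variables do not carry over. Pictures are saved under pics/ and viewed, at most 10 in all, crops included, and the job is handed in when it is done.

Besides the shell and the picture viewer there is one more tool, called after ">>>" as name([rows], argument=value, ...), one row to a line, values as JSON. jog_arm: Moves the arm, as the interface text tells. Its arguments: {"type":"object","properties":{"moves":{"type":"array"},"gripper":{"type":"number"},"grip_force":{"type":"number"}},"required":["moves"]}

```bash
mkdir -p pics; python3 - <<'E'
from bench import arm, optics
import cv2, numpy as np
for n in("top","side"):
    p,d=optics.read_camera(n); cv2.imwrite(f"pics/{n}0.png",p[...,::-1]); np.savez(f"{n}0.npz",p=p,d=d)
    print(n,optics.camera_info(n))
s=arm.get_state(); print(s["time"],s["eef_pos"],s["ee_rot"],s["width"]); print(optics.camera_info("wrist"))
E
```

```text
top {'fovy': 42.02109446684814, 'cx': 280.28650805438923, 'cy': 212.74710379254816, 'pose': array([[-0.0179629 ,  0.99248955, -0.12100339,  0.4266569 ],
       [-0.99959564, -0.02049464, -0.01971089,  0.01383167],
       [-0.02204277,  0.1206004 ,  0.99245638,  1.01547018],
       [ 0.        ,  0.        ,  0.        ,  1.        ]])}
side {'fovy': 46.96345251566669, 'cx': 280.5901955496436, 'cy': 216.99107343857372, 'pose': array([[-0.81241975,  0.23972924, -0.53151109,  0.0601326 ],
       [-0.58275603, -0.30378882,  0.75372924,  0.68504714],
       [ 0.01922381,  0.92208581,  0.3865077 ,  0.45969185],
       [ 0.        ,  0.        ,  0.        ,  1.        ]])}
0.1 [ 0.27813177 -0.58646566  0.20888415] [[ 9.03512405e-01  4.28560425e-01 -1.13797968e-03]
 [ 4.28561923e-01 -9.03509855e-01  2.14947416e-03]
 [-1.06996290e-04 -2.42977133e-03 -9.99997042e-01]] 0.08528617332493096
{'fovy': 66.29889157157113, 'cx': 283.7518205796011, 'cy': 213.56779832694173, 'T_tool_cam': array([[ 2.74331866e-04,  9.51270133e-01,  3.08358653e-01,
         7.98040869e-02],
       [ 9.99999360e-01, -5.99546964e-04,  9.59919327e-04,
         8.04434464e-04],
       [ 1.09801808e-03,  3.08358192e-01, -9.51269688e-01,
        -1.63224343e-01],
       [ 0.00000000e+00,  0.00000000e+00,  0.00000000e+00,
         1.00000000e+00]])}
```

View pics/top0.png

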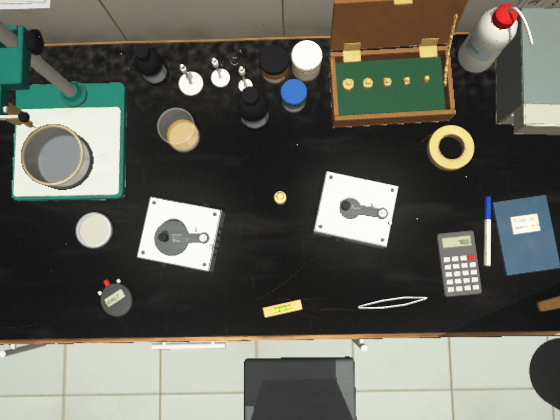

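View pics/side0.png

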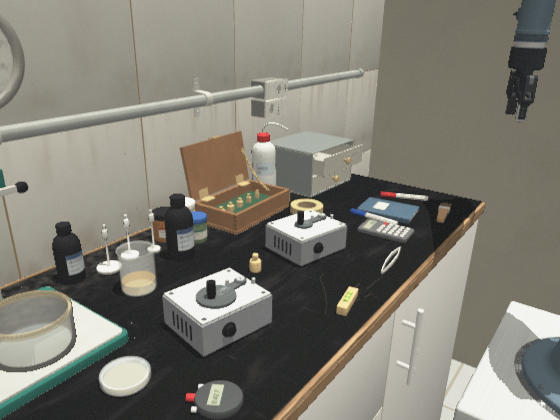

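The top view shows both blocks. The larger disc is on the left one, with its knob near (163,236) and its pin near (204,238). The smaller cover is on the right block, near (350,208). I'll crop the left block and cast rays.

```bash
cat > h.py <<'E'
import numpy as np
from bench import optics
def ray(n,u,v,T=None):
    c=optics.camera_info(n); T=c["pose"] if T is None else T
    f=210/np.tan(np.radians(c["fovy"]/2))
    d=T[:3,:3]@np.array([(u-c["cx"])/f,-(v-c["cy"])/f,-1]); return T[:3,3],d
def onz(n,u,v,z,T=None):
    o,d=ray(n,u,v,T); return o+d*(z-o[2])/d[2]
E
python3 - <<'E'
import numpy as np,cv2
from h import *
z=np.load("top0.npz"); p,d=z["p"],z["d"]
c=cv2.resize(p[190:280,125:235],None,fx=7,fy=6.6,interpolation=cv2.INTER_CUBIC)
c=cv2.resize(p[190:275,125:235],None,fx=7,fy=7,interpolation=cv2.INTER_CUBIC)
cv2.imwrite("pics/crop.png",c[...,::-1])
def h(u,v):
    o,dr=ray("top",u,v); return (o+dr*d[v,u])
for u,v in[(163,236),(204,238),(183,236),(150,210),(346,205),(384,212)]: print(u,v,h(u,v).round(3))
print(onz("top",163,236,.094),onz("top",204,238,.07))
E
```

```text
163 236 [0.503 0.231 0.096]
204 238 [0.5   0.166 0.071]
183 236 [0.505 0.203 0.067]
150 210 [0.553 0.264 0.056]
346 205 [ 0.55  -0.08   0.094]
384 212 [ 0.54  -0.148  0.069]
[0.50336256 0.23193931 0.094     ] [0.50046492 0.16599212 0.07      ]
```

View pics/crop.png

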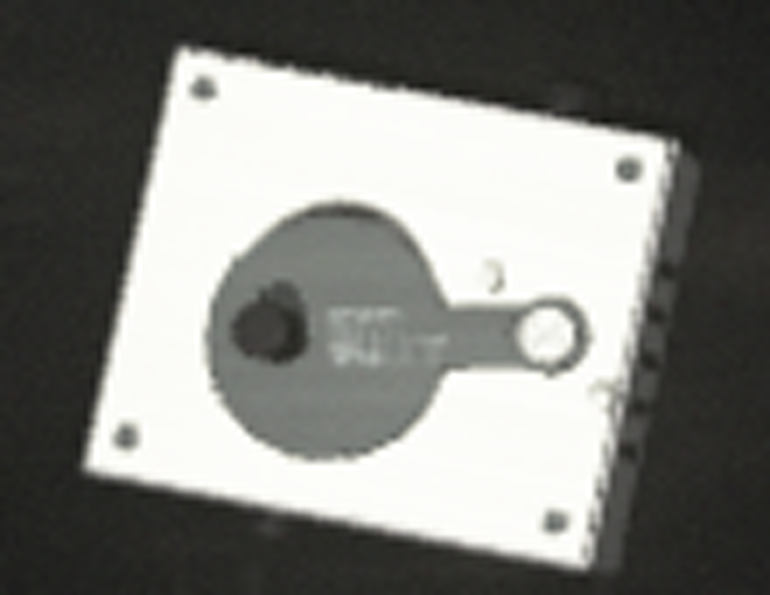

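The crop confirms the geometry. The knob is at full-frame (163.3,236.9) and the pin at (203.1,237.6), 66 mm apart as specified. The cover is open about 0.15 rad, and counter-clockwise swings the knob toward the robot. I'll shut the fingers and push the knob from its far side, keeping the current yaw.

>>> jog_arm([
  [[2.5,-2.7,0],[0,0,0]],
  [[5,-5.4,0],[0,0,0]],
  [[7.5,-8.1,0],[0,0,0]],
  [[10,-10.8,0],[0,0,0]],
  [[12.5,-13.5,0],[0,0,0]],
  [[15,-16.2,0],[0,0,0]],
  [[17.5,-18.9,0],[0,0,0]],
  [[20,-21.6,0],[0,0,0]],
], gripper=1)

```text
time: 0.77
eef_pos: [0.3664, -0.3044, 0.2097]
ee_rot: [[0.904, 0.428, -0.001], [0.428, -0.904, 0.0], [-0.0, -0.001, -1.0]]
force: [0.0, 0.2, 0.3]
width: 0.0002
grip_force: 0.0
```

>>> jog_arm([
  [[2.5,-2.7,0],[0,0,0]],
  [[5,-5.4,0],[0,0,0]],
  [[7.5,-8.1,0],[0,0,0]],
  [[10,-10.8,0],[0,0,0]],
  [[12.5,-13.5,0],[0,0,0]],
  [[15,-16.2,0],[0,0,0]],
  [[17.5,-18.9,0],[0,0,0]],
  [[20,-21.6,0],[0,0,0]],
])

```text
time: 1.43
eef_pos: [0.4545, -0.0239, 0.2099]
ee_rot: [[0.904, 0.428, -0.0], [0.428, -0.904, -0.0], [-0.0, 0.0, -1.0]]
force: [0.2, -0.2, 0.3]
width: 0.0002
grip_force: 0.0
```

>>> jog_arm([
  [[2.5,-2.7,0],[0,0,0]],
  [[5,-5.4,0],[0,0,0]],
  [[7.5,-8.1,0],[0,0,0]],
  [[10,-10.8,0],[0,0,0]],
  [[12.5,-13.5,0],[0,0,0]],
  [[15,-16.2,0],[0,0,0]],
  [[17.5,-18.9,0],[0,0,0]],
  [[19.4,-21.1,0],[0,0,0]],
])

```text
time: 2.1
eef_pos: [0.5396, 0.2512, 0.2097]
ee_rot: [[0.903, 0.43, -0.001], [0.43, -0.903, 0.001], [-0.0, -0.001, -1.0]]
force: [0.2, 0.7, -0.7]
width: 0.0
grip_force: 0.0
```

>>> jog_arm([
  [[0,0,3],[0,0,0]],
  [[0,0,6],[0,0,0]],
  [[0,0,8],[0,0,0]],
  [[0,0,8],[0,0,0]],
  [[0,0,8],[0,0,0]],
])

```text
time: 2.52
eef_pos: [0.5383, 0.2473, 0.1286]
ee_rot: [[0.904, 0.428, -0.004], [0.428, -0.904, -0.002], [-0.004, -0.0, -1.0]]
force: [0.3, 0.4, 0.3]
width: -0.0001
grip_force: 0.0
```

```bash
python3 - <<'E'
from h import *
from bench import arm
import cv2
s=arm.get_state(); p,d=optics.read_camera("wrist"); q,_=optics.read_camera("top")
T=np.eye(4);T[:3,:3]=s["ee_rot"];T[:3,3]=s["eef_pos"]
W=T@optics.camera_info("wrist")["T_tool_cam"]; np.savez("w1.npz",W=W,d=d,p=p)
c=cv2.resize(q[170:290,110:250],(490,420),interpolation=cv2.INTER_CUBIC)
cv2.imwrite("pics/w1.png",cv2.resize(np.hstack([p,c]),(800,320),interpolation=cv2.INTER_AREA)[...,::-1]); print(s["eef_pos"])
E
```

```text
[0.53833974 0.24732505 0.12857384]
```

View pics/w1.png

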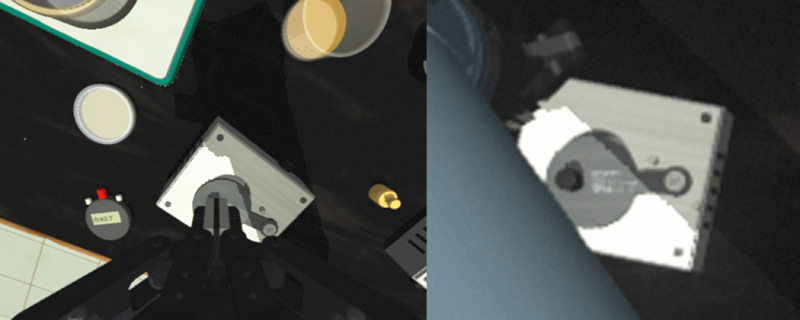

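The wrist view shows the shut fingers over the far side of the disc, with the pin at about (268,229) in the picture. The top crop shows the knob unmoved at about (569,180) and the fingertips beyond it, off the block's left corner. I'll go down beside the knob.

>>> jog_arm([
  [[0,0,2],[0,0,0]],
  [[0,0,4],[0,0,0]],
  [[0,0,5.2],[0,0,0]],
  [[0,0,5.2],[0,0,0]],
  [[0,0,5.2],[0,0,0]],
])

```text
time: 3.03
eef_pos: [0.5401, 0.2482, 0.0789]
ee_rot: [[0.904, 0.428, 0.0], [0.428, -0.904, 0.0], [0.001, 0.0, -1.0]]
force: [0.1, -1.0, 0.7]
width: 0.0001
grip_force: 0.0
```

>>> jog_arm([
  [[-1,0,0],[0,0,0]],
  [[-2.1,-0.2,0],[0,0,0]],
  [[-2.7,-0.5,0],[0,0,0]],
  [[-3.3,-0.7,0],[0,0,0]],
  [[-4.0,-0.8,0],[0,0,0]],
  [[-4.8,-0.9,0],[0,0,0]],
  [[-5.5,-0.9,0],[0,0,0]],
  [[-5.5,-0.9,0],[0,0,0]],
])

```text
time: 3.7
eef_pos: [0.4844, 0.2318, 0.078]
ee_rot: [[0.903, 0.429, -0.001], [0.429, -0.903, -0.002], [-0.002, 0.001, -1.0]]
force: [-0.5, 0.2, -0.3]
width: 0.0001
grip_force: 0.0
```

>>> jog_arm([
  [[-0.7,0.1,0],[0,0,0]],
  [[-1.3,0.2,0],[0,0,0]],
  [[-2.0,0.4,0],[0,0,0]],
  [[-2.6,0.7,0],[0,0,0]],
  [[-3.3,1.0,0],[0,0,0]],
  [[-3.8,1.4,0],[0,0,0]],
  [[-4.4,1.8,0],[0,0,0]],
  [[-4.8,2.3,0],[0,0,0]],
])

```text
time: 4.37
eef_pos: [0.452, 0.1906, 0.0781]
ee_rot: [[0.904, 0.429, -0.0], [0.429, -0.904, -0.0], [-0.0, 0.0, -1.0]]
force: [0.1, 0.5, 1.0]
width: -0.0
grip_force: 0.0
```

>>> jog_arm([
  [[0,0,0],[0,0,0]],
  [[0,0,0],[0,0,0]],
  [[1,0,0],[0,0,0]],
  [[2.5,0,0],[0,0,0]],
  [[2.5,0,-4],[0,0,0]],
  [[2.5,0,-8],[0,0,0]],
  [[2.5,0,-12],[0,0,0]],
  [[2.5,0,-12],[0,0,0]],
])

```text
time: 5.03
eef_pos: [0.482, 0.2067, 0.2071]
ee_rot: [[0.903, 0.429, 0.016], [0.429, -0.903, 0.007], [0.017, 0.0, -1.0]]
force: [0.7, 1.3, 1.1]
width: 0.0001
grip_force: 0.0
```

```bash
python3 - <<'E'
from h import *
import cv2
a,_=optics.read_camera("side"); q,_=optics.read_camera("top"); w,_=optics.read_camera("wrist")
q=cv2.resize(q[170:290,110:250],(490,420),interpolation=cv2.INTER_CUBIC)
a=cv2.resize(a[250:370,140:300],(560,420),interpolation=cv2.INTER_CUBIC)
cv2.imwrite("pics/end.png",cv2.resize(np.hstack([a,q,w]),(800,209),interpolation=cv2.INTER_AREA)[...,::-1])
E
```

```text
(no output)
```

View pics/end.png

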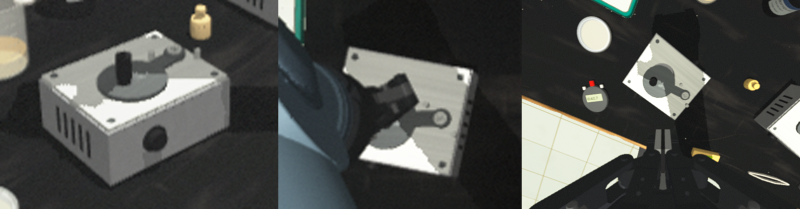

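The knob has not moved; in the side view its top is still at about (211,280). I'll measure it again from the wrist and side views.

```bash
python3 - <<'E'
from h import *
from bench import arm
import cv2
s=arm.get_state(); p,d=optics.read_camera("wrist")
T=np.eye(4);T[:3,:3]=s["ee_rot"];T[:3,3]=s["eef_pos"]; W=T@optics.camera_info("wrist")["T_tool_cam"]
print(s["time"],s["eef_pos"],"side knob",onz("side",210.6,280.4,.094))
cv2.imwrite("pics/w2.png",cv2.resize(p[40:280,170:410],(600,600),interpolation=cv2.INTER_CUBIC)[...,::-1])
np.savez("w2.npz",W=W,d=d,p=p)
g=p.max(2); m=((g<45)).astype(np.uint8); m[240:]=0
n,l,st,c=cv2.connectedComponentsWithStats(m)
for i in range(1,n):
    if 60<st[i,4]<2500 and 200<c[i,0]<400: print(st[i],c[i],onz("wrist",*c[i],.094,W))
E
```

```text
5.1833 [0.4762272  0.2029154  0.19887292] side knob [0.50283253 0.23388554 0.094     ]
[257 152  15  18 207] [264.10628019 160.55555556] [0.50509245 0.23413931 0.094     ]
```

View pics/w2.png

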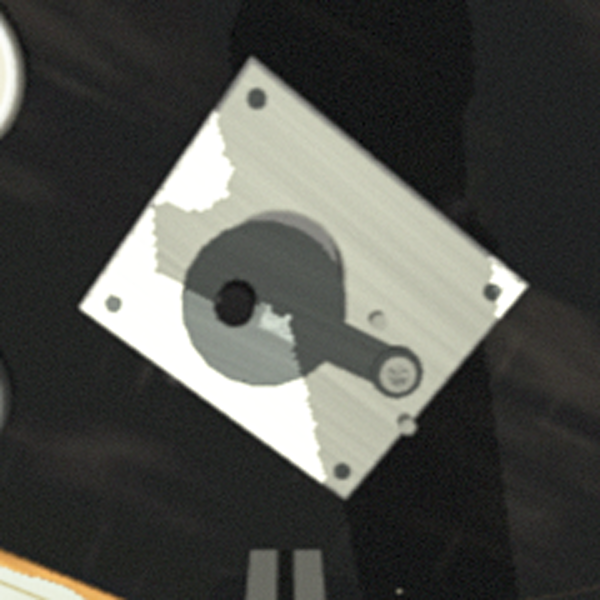

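The side and wrist views agree: the knob is at about (0.504,0.234) and the pin at about (398,374) in the crop, and the knob hasn't moved. I'll go back beyond it, come down lower and check the fingertip height before pushing.

>>> jog_arm([
  [[2.5,-0.5,0],[0,0,0]],
  [[5,-1,0],[0,0,0]],
  [[7.5,-1.4,0],[0,0,0]],
  [[8.2,-1.5,3],[0,0,0]],
  [[8.2,-1.5,6],[0,0,0]],
  [[8.2,-1.5,9],[0,0,0]],
  [[8.2,-1.5,12.2],[0,0,0]],
  [[8.2,-1.5,12.2],[0,0,0]],
])

```text
time: 5.9
eef_pos: [0.5358, 0.247, 0.0669]
ee_rot: [[0.903, 0.429, -0.016], [0.429, -0.903, -0.007], [-0.018, -0.001, -1.0]]
force: [-1.8, -1.6, -1.5]
width: 0.0002
grip_force: 0.0
```

```bash
python3 - <<'E'
from h import *
from bench import arm
import cv2
s=arm.get_state(); print(s["eef_pos"],s["force"],s["width"])
a,_=optics.read_camera("side"); q,_=optics.read_camera("top")
q=cv2.resize(q[190:275,125:235],(518,400),interpolation=cv2.INTER_CUBIC)
a=cv2.resize(a[220:340,140:300],(533,400),interpolation=cv2.INTER_CUBIC)
cv2.imwrite("pics/d.png",cv2.resize(np.hstack([a,q]),(800,304),interpolation=cv2.INTER_AREA)[...,::-1])
E
```

```text
[0.53577143 0.24696768 0.06688681] [-1.82586639 -1.64761478 -1.53108155] 0.00024230340349523736
```

View pics/d.png

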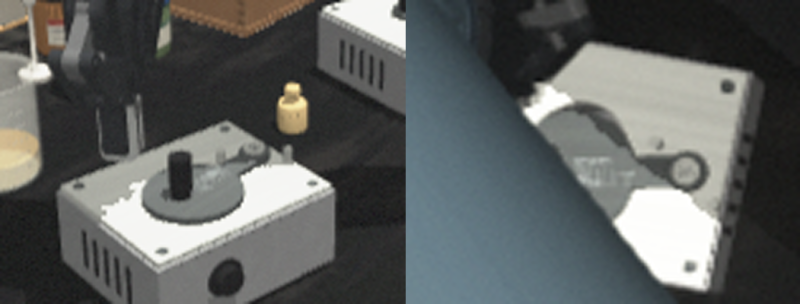

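The side crop shows the fingertips at about (122,157), just beyond the disc, with the knob top at (180,155). I'll project the reported TCP into this view to check that the pose agrees.

```bash
python3 - <<'E'
from h import *
from bench import arm
s=arm.get_state(); print(s["eef_pos"],s["force"],s["time"])
c=optics.camera_info("side");T=np.linalg.inv(c["pose"]);f=210/np.tan(np.radians(c["fovy"]/2))
k=533/160*800/1066
for P in([.5358,.247,.0669],s["eef_pos"],[.504,.234,.094]):
    q=T@np.r_[P,1]; u=c["cx"]+f*q[0]/-q[2]; v=c["cy"]+f*q[1]/q[2]
    print((u-140)*k,(v-220)*k, "full",u,v)
t=(122/k+140,157/k+220)
for z in(.06,.067,.08,.1,.12):print(z,onz("side",*t,z))
E
```

```text
[0.5405193  0.24986073 0.07353142] [1.28616206 0.52750004 0.39006466] 6.0
123.3390040566124 181.74330233149462 full 189.33560162264496 292.69732093259785
113.78624149997663 171.79512497498052 full 185.51449659999065 288.7180499899922
174.91985742000196 150.46894002903954 full 209.96794296800078 280.1875760116158
0.06 [0.56635807 0.21868426 0.06      ]
0.067 [0.55749229 0.2268519  0.067     ]
0.08 [0.54102728 0.24202038 0.08      ]
0.1 [0.51569649 0.2653565  0.1       ]
0.12 [0.4903657  0.28869262 0.12      ]
```

The fingertips show about 10–15 mm higher than the reported TCP, so the first pass at z 0.078 only skimmed over the knob's top. I'll go down to about 0.068, which still clears the disc, and push again slowly.

>>> jog_arm([
  [[0,0,0.2],[0,0,0]],
  [[0,0,0.4],[0,0,0]],
  [[0,0,0.5],[0,0,0]],
  [[0,0,0.5],[0,0,0]],
  [[0,0,0.5],[0,0,0]],
])

```text
time: 6.42
eef_pos: [0.5436, 0.2511, 0.0724]
ee_rot: [[0.904, 0.428, 0.002], [0.428, -0.904, 0.001], [0.002, 0.0, -1.0]]
force: [-0.0, -0.4, 0.2]
width: 0.0
grip_force: 0.0
```

>>> jog_arm([
  [[-0.8,-0.1,0],[0,0,0]],
  [[-1.5,-0.1,0],[0,0,0]],
  [[-2.1,-0.2,0],[0,0,0]],
  [[-2.7,-0.4,0],[0,0,0]],
  [[-3.2,-0.6,0],[0,0,0]],
  [[-3.7,-0.7,0],[0,0,0]],
  [[-4.1,-0.7,0],[0,0,0]],
  [[-4.1,-0.7,0],[0,0,0]],
])

```text
time: 7.08
eef_pos: [0.5021, 0.2401, 0.0716]
ee_rot: [[0.903, 0.429, 0.0], [0.429, -0.903, 0.001], [0.0, -0.0, -1.0]]
force: [0.5, 0.2, 1.0]
width: -0.0001
grip_force: 0.2
```

```bash
python3 - <<'E'
from h import *
from bench import arm
import cv2
s=arm.get_state(); print(s["eef_pos"],s["force"],s["width"],s["time"])
a,_=optics.read_camera("side")
a=cv2.resize(a[220:340,140:300],(640,480),interpolation=cv2.INTER_CUBIC)
cv2.imwrite("pics/e.png",a[...,::-1])
E
```

```text
[0.5020726  0.24012958 0.07158298] [0.49806378 0.22924539 1.02904974] -7.501365101289353e-05 7.0833
```

View pics/e.png

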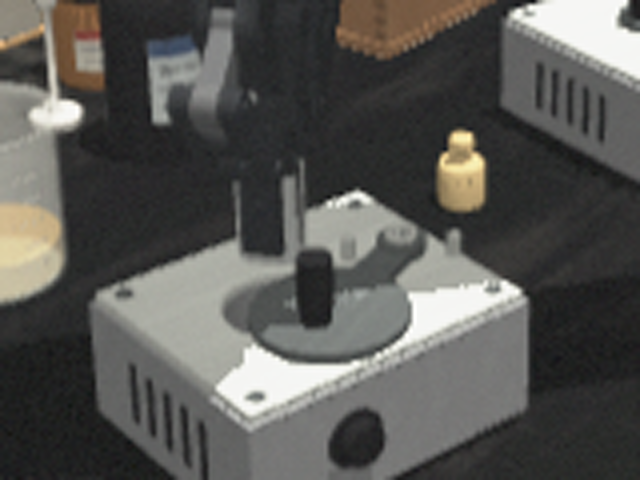

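It works: the knob top is now at (314,252) in the crop, the disc has swung forward, and the dark well is showing at (240,300). I'll continue along the arc, slightly lower.

>>> jog_arm([
  [[-0.6,-0.1,0.1],[0,0,0]],
  [[-1.2,-0.2,0.2],[0,0,0]],
  [[-1.8,-0.2,0.2],[0,0,0]],
  [[-2.4,-0.2,0.2],[0,0,0]],
  [[-3.0,-0.1,0.2],[0,0,0]],
  [[-3.6,0,0.2],[0,0,0]],
  [[-4.1,0.2,0.2],[0,0,0]],
  [[-4.1,0.2,0.2],[0,0,0]],
])

```text
time: 7.8
eef_pos: [0.465, 0.2178, 0.0682]
ee_rot: [[0.904, 0.428, -0.002], [0.428, -0.904, -0.003], [-0.003, 0.002, -1.0]]
force: [0.1, -0.3, -0.6]
width: -0.0001
grip_force: 0.0
```

>>> jog_arm([
  [[-0.4,0.2,0],[0,0,0]],
  [[-0.8,0.4,0],[0,0,0]],
  [[-1.2,0.6,0],[0,0,0]],
  [[-1.6,0.9,0],[0,0,0]],
  [[-2.0,1.2,0],[0,0,0]],
  [[-2.3,1.5,0],[0,0,0]],
  [[-2.6,1.9,0],[0,0,0]],
  [[-2.6,1.9,0],[0,0,0]],
])

```text
time: 8.47
eef_pos: [0.451, 0.1904, 0.0691]
ee_rot: [[0.904, 0.427, -0.001], [0.427, -0.904, -0.001], [-0.001, 0.001, -1.0]]
force: [-0.6, -0.1, 0.8]
width: -0.0003
grip_force: 0.2
```

>>> jog_arm([
  [[0,0,0],[0,0,0]],
  [[1,0,0],[0,0,0]],
  [[2,0,-1],[0,0,0]],
  [[2,0,-4],[0,0,0]],
  [[2,0,-8],[0,0,0]],
  [[2,0,-12],[0,0,0]],
  [[2,0,-12],[0,0,0]],
  [[2,0,-12],[0,0,0]],
])

```text
time: 9.13
eef_pos: [0.4723, 0.2022, 0.1925]
ee_rot: [[0.903, 0.429, 0.007], [0.429, -0.903, 0.002], [0.007, 0.001, -1.0]]
force: [0.5, 0.8, -0.1]
width: 0.0001
grip_force: 0.0
```

```bash
python3 - <<'E'
from h import *
from bench import arm
import cv2
s=arm.get_state(); print(s["eef_pos"],s["force"],s["time"])
a,_=optics.read_camera("side"); w,_=optics.read_camera("wrist")
T=np.eye(4);T[:3,:3]=s["ee_rot"];T[:3,3]=s["eef_pos"]; W=T@optics.camera_info("wrist")["T_tool_cam"];np.savez("w3.npz",W=W)
a=cv2.resize(a[220:340,140:380],(800,400),interpolation=cv2.INTER_CUBIC)
cv2.imwrite("pics/f.png",a[...,::-1])
E
```

```text
[0.47234641 0.20217137 0.19251091] [ 0.51312621  0.82199993 -0.13759665] 9.1333
```

View pics/f.png

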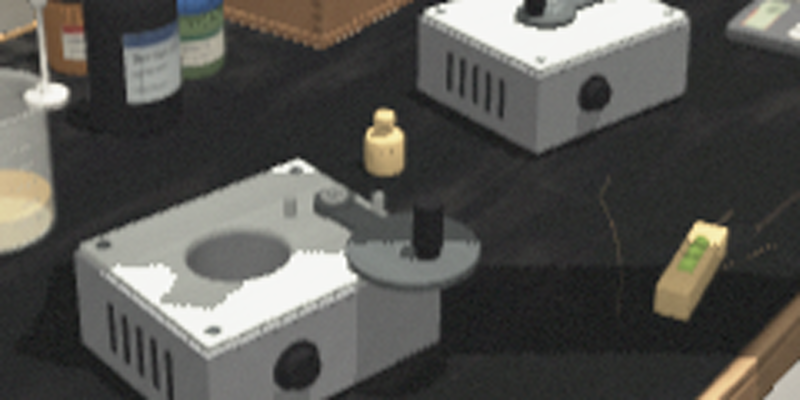

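The well is fully open at (238,255), and the cover stands clear of it with the knob at (428,205). The smaller cover looks undisturbed. I'll check the angle numerically and hand in.

```bash
python3 - <<'E'
from h import *
from bench import arm
k=onz("side",268.4,281.5,.094); a=np.arctan2(k[1]-.166,k[0]-.5005)%6.283
o=a-np.radians(79); print(k,np.hypot(k[0]-.5005,k[1]-.166),o,arm.get_state()["force"])
if 1.15<o<2.1: print(arm.sign_off())
E
```

```text
[0.43296583 0.18424379 0.094     ] 0.06995498630987101 1.4989386552449218 [-0.04788037  0.3637731  -0.42350741]
the job is handed in; nothing more can be done
None
```

The larger cover is swung about 1.5 rad from shut by my measurement, so the wide well is fully clear; the smaller cover was not touched, and I handed the job in at about 9 s with the arm clear. The first push skimmed over the knob because the fingertips sit higher than the reported TCP; a second, lower push moved it.

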